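# Hold a clear crystal point over the torch to check its inclusions

### The job

Check the clear crystal point for inclusions: first swing the black cover fully off the lens of the standing torch, then pull the clear (white) point straight up out of its foam pocket and hold it upright and centred over the torch, its foot a centimetre or two above the glass, without ever touching the torch, its stand or the cover with the crystal. Finish holding it there, still and level, in the gripper; do not tip the crystal on the way, and leave the other two points standing in their pockets.

Things in the scene. Friction and masses are not known exactly. Their poses are not given: they have to be found in the camera images.
- point_clear: Clear-white six-sided crystal point, 140 mm tall, about 314 g, standing in one of the pockets. Origin: centre of its flat foot; z runs up to the tip. Shaft: between two nearly flat faces (grip these, along its y) 34 mm wide at the foot, 30 mm at 93 mm up, above which it tapers to the tip; 40 mm wide along its x. Its y lies along the block's x: fingers closing along that meet no neighbour.
- point_smoky: Brown smoky crystal point, 36x32x100 mm, in another pocket, origin at the centre of its foot. Leave it alone.
- point_obsid: Black obsidian point, 33x31x110 mm, in another pocket, origin at the centre of its foot. Leave it alone.
- block: Fixed shipping block, light wood frame round a grey foam insert (hard), 98 mm (its x) by 250 mm (its y) by 48 mm high. Origin: centre of its underside, on the desk. Three pockets, 38.5 mm (x) by 44.5 mm (y), 38 mm deep (floor 10 mm above the desk), at y = -76, 0 and +76 mm; any of the three points may stand in any pocket.
- stand: Fixed dark round bench stand, 100 mm across, in which a grey torch stands upright, lens up, 110 mm above the desk, 28 mm wide. Origin: centre of its underside, on the torch's axis. Its z is up; its +x points from the torch to the upright pin on which the cover turns (42 mm from the torch's axis).
- lens (a point): Centre of the torch's glass, 110 mm above the desk, facing up.
- cover (a joint): Angle (rad) of the black cover that swings level about the pin: 0 = centred over the lens, growing counter-clockwise seen from above, 1.75 = end stop. Light friction, stays where left; starts between 0 and 0.3. A 37 mm disc 4 mm thick, underside 5 mm above the glass, centre 42 mm from the pin's axis; 27 mm further out it carries the knob.
- knob (a point): Middle of the grip of the cover's red upright knob (12 mm across, standing 19 mm tall on the cover's top, its top 138 mm above the desk); this point is 8 mm below the knob's top and 69 mm from the pin's axis. Pinch it from above or push it sideways.
- cover_pin (a point): Point on the vertical axis of the cover's pin, at the height of the cover's top (119 mm above the desk). The pin's cap is 16 mm across.
Things that resemble listed ones, but are neither listed nor needed, are in the scene too. What is shaped like the point_clear but purple or red is not meant.

How it is judged (in metres and radians):
On the way, in this order (a step that is already met when the one before it is completed fails the run):
1. the cover is swung off the lens, the clear point still in its pocket (value of joint cover above 1.3 rad and z of point_clear in the frame of block below 0.03 m), for 0.2 s.
2. the clear point is drawn up out of its pocket, upright, gripped (z of point_clear in the frame of block above 0.055 m and angle between point_clear's own z axis and vertical below 0.2 rad and contact force between point_clear and the fingers above 0.5 N), for 0.1 s.
At the end, for the whole second after the job is handed in: Cover at least 1.3 rad off the lens; the clear point hangs in the fingers alone, touching neither stand nor block, still, leaning under 0.12 rad (7 degrees), its foot 3 to 35 mm above the glass and within 12 mm of the lens axis; the other two points stand in their pockets (value of joint cover above 1.3 rad and horizontal distance between point_clear and lens below 0.012 m and z of point_clear in the frame of stand between 0.113 and 0.145 m and angle between point_clear's own z axis and vertical below 0.12 rad and linear speed of point_clear below 0.02 m/s and angular speed of point_clear below 0.15 rad/s and contact force between point_clear and the fingers above 0.5 N and contact force between point_clear and stand below 0.05 N and contact force between point_clear and block below 0.05 N and z of each of point_smoky, point_obsid in the frame of block below 0.02 m and angle between each of point_smoky, point_obsid's own z axis and vertical below 0.2 rad); the arm keeps its last pose, push and grip.
It fails at once if the clear point is tipped more than 0.35 rad (20 degrees) (angle between point_clear's own z axis and vertical above 0.35 rad).
It fails at once if the clear point touches the torch, its stand or the cover (contact force between point_clear and stand above 0.3 N).
It fails at once if another crystal point is pulled up or knocked over (distance of any of point_smoky, point_obsid from where it was at the start of the episode above 0.03 m or angle between any of point_smoky, point_obsid's own z axis and vertical above 0.3 rad).
It also fails if it takes over 64 s, if anything falls off the work surface, if the arm or the gripper's body presses on something with over 40 N, if the wrist force passes 120 N, or if a joint passes its speed limit or range.

### The arm

A 6-joint arm with a two-finger parallel gripper is mounted at the origin on a cart in front of the work surface, level with it; the furniture and walls round the work are solid. World frame = base frame: x ahead of the robot, y to its left, z up, the work surface at z = 0. Lengths are in mm, angles in rad, forces in N, time in s.
With the tool pointing down it reaches from about 300 to 775 mm from the base axis. Payload 14.6 kg.
Tool frame: the origin (TCP) lies between the finger pads; the fingertips stand ahead of it and the grasp point (between the pads) lies 11 mm behind it (manip.finger_overhang is the z of the fingertips in the tool frame, in mm); z points along the fingers, y is the line along which they close (so a half turn about z gives the same grasp; the last joint's range is limited). The gripper opens to 94 mm and grips with 3 to 60 N. Pads are 16 mm wide; open, the fingers measure 119 mm over their backs; the gripper's body (75 mm by 177 mm) begins 78 mm behind the grasp point.
Start: joints at [1.156, 0.3, 1.521, -0, 1.321, -0.067], TCP at [187.454, 517.059, 213.446] pointing down, gripper open.
Joint ranges: [-3.03, 3.03], [-0.79, 2.21], [0.23, 2.52], [-1.04, 4.18], [0, 3.07], [-2.55, 2.55]. Speed limits (rad/s): [2.22, 2.22, 2.57, 3.14, 3.14, 3.14].

### API

Orientations are given as [roll, pitch, yaw] about the fixed x, y, z axes, in that order (R = Rz(yaw) Ry(pitch) Rx(roll)).
In Python, from cell import manip gives the robot as it stands.
- The arm moves only by the tool jog_arm, never from a script. Its argument "series" is a list of rows, each a list of 7 numbers: the shift along the world's x, y, z as a fraction of full scale, then the turn, a rotation vector about the world's x, y, z as a fraction of full scale, then the closure, from 0 (fully open) to 1 (shut). In form: [[dx, dy, dz, wx, wy, wz, fingers], ...]. A call has 1 to 8 rows; each row is the pose to reach, as a shift and turn from the pose commanded when the call began; what a row does not reach only later rows make up. Full scale, the value 1, is 120 mm for a shift and 90 degrees for a turn. A row lasts 1/12 s, in which the tool goes at most 41.7 mm and 7.16 degrees, less where a joint would pass 70% of its speed; a pose out of reach is approached as far as the arm can. A call with a number of a shift or a turn outside -1 to 1 is refused whole. A call with a gripper value outside its range is refused whole. The fingers move at their own pace and stop on an object; "grip_force" is the grip in N (left out, the last holds). Time passes only in rows, so rows that repeat a pose let the fingers close. It gives the time, the measured TCP pose, the force, the opening and the grip force at its end, in the units of the state.
- manip.read_state(): the state, without advancing time (a new reading comes with each control period).
- manip.camera(name): name is "scene" or "top" or "wrist"; returns a dict with "frame" (400x640x3 uint8, red, green, blue), "vfov" (degrees; the focal length in pixels is half the picture's height over the tangent of half this angle, whatever the lens; pixels are square), "cx", "cy" (the principal point, pixels), "R" (3x3) and "t" (3): a world point X has camera coordinates R X + t; the wrist camera has in their place "hand_eye" (4x4, takes a point from camera to tool coordinates, whose origin is the TCP and whose axes are the flange's). Camera axes: x right, y down, z forward; pixel columns grow to the right and rows downward; lengths in mm; the calibration is good to about 2 mm. A picture is of the moment at which its call begins: read the wrist's pose just before it. There is no depth.
- manip.sign_off(): hands the job in; it is judged then, once.
The state is a dict: "clock": time; "joints": joint angles; "qd": joint speeds; "effort": joint torques, N m; "eef_pos": TCP position; "eef_rot": TCP orientation; "wrist_force": force on the tool from outside, world axes, zero at the start; "moment": the same for the moment, N m; "finger_gap": finger opening in mm; "finger_force": force on a finger pad.
Only numpy, scipy, OpenCV 4.12 (cv2) and the standard library are available. Lean on these libraries where they do the work, as an engineer would, in place of code of your own. Each camera call takes 0.05 s, during which the arm holds its last target. There are 200 camera calls.

## Working session

There is one attempt and no reset: what is moved stays moved. The work goes in short steps, Python scripts to look and compute and a tool call to move; the robot and the scene stay as the last step left them, time stands still between calls to the robot, and variables do not carry over. Pictures are saved under pics/ and viewed, at most 13 in all, crops included, and the job is handed in when it is done.

Besides the shell and the picture viewer there is one more tool, called by a JSON object that holds its "op" and its "data". jog_arm: Moves the arm, as the interface text tells. Its arguments: {"type":"object","properties":{"series":{"type":"array"},"grip_force":{"type":"number"}},"required":["series"]}

```bash
mkdir -p pics
cat > h.py <<'E'
import numpy as np, cv2
from cell import manip
def f(c): return 200/np.tan(np.radians(c['vfov'])/2)
def ray(c,u,v,z):
    R=np.array(c['R']);t=np.array(c['t']);C=-R.T@t
    d=R.T@np.array([(u-c['cx'])/f(c),(v-c['cy'])/f(c),1]);return C+d*(z-C[2])/d[2]
def proj(c,X):
    p=np.array(c['R'])@np.array(X,float)+np.array(c['t']);return p[:2]/p[2]*f(c)+[c['cx'],c['cy']]
def save(c,n): cv2.imwrite('pics/'+n,c['frame'][:,:,::-1])
E
python3 - <<'E'
from h import *
import pickle
s=manip.read_state();print(s)
D={}
for n in('scene','top'):
    c=manip.camera(n);D[n]=c;save(c,n+'.png');print(n,{k:v for k,v in c.items() if k!='frame'})
pickle.dump(D,open('D.pkl','wb'))
E
```

```text
{'clock': 0.0, 'joints': array([ 1.15640572e+00,  3.00406910e-01,  1.52158865e+00, -2.29888676e-05,
        1.32068668e+00, -6.65860879e-02]), 'qd': array([ 0.00155887, -0.00020073, -0.00029549,  0.00098136,  0.00068218,
       -0.00033428]), 'effort': array([ 7.47041622e-05, -5.31801081e+01, -3.52738810e+01,  7.07524410e-02,
        2.43816606e-02,  6.87772672e-05]), 'eef_pos': array([187.35785341, 516.83493369, 212.91832953]), 'eef_rot': array([-3.14050399e+00, -5.02801683e-05,  2.79379381e+00]), 'wrist_force': array([-0.61644413, -1.18892338, -0.54545273]), 'moment': array([-0.04691508,  0.02179481, -0.03086037]), 'finger_force': 0.0, 'finger_gap': 94.19827995872953}
scene {'vfov': 42.49435057592328, 'cx': 314.6237290150726, 'cy': 199.8047609303933, 'R': array([[ 0.72932089, -0.68415281, -0.00509681],
       [-0.32417029, -0.33899268, -0.88317472],
       [ 0.60249869,  0.64577   , -0.46901646]]), 't': array([-356.47408087,  296.13766117,  843.53320158])}
top {'vfov': 46.43069614890221, 'cx': 318.60457026471033, 'cy': 200.68204006274647, 'R': array([[-0.01968974, -0.99976027, -0.00957689],
       [-0.9909525 ,  0.02078641, -0.13259364],
       [ 0.13276092,  0.00687951, -0.99112422]]), 't': array([  83.70080811,  581.56902013, 1022.73762209])}
```

View pics/scene.png

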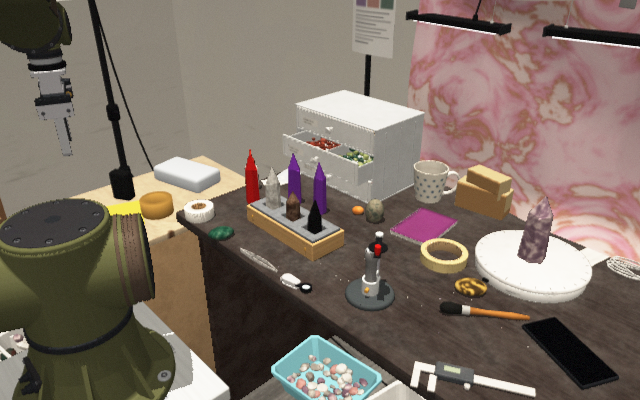

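View pics/top.png

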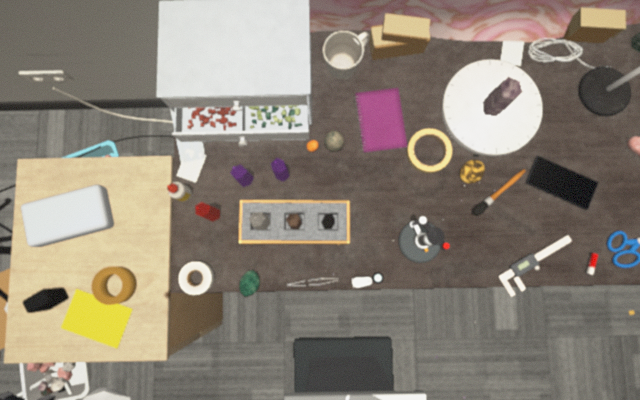

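The scene view shows the block with a clear point at (272,188), smoky at (293,207) and obsidian at (315,215), and the torch at (370,270). In the top view these are at (260,222), (295,222), (328,221) and (422,240). The other similar shapes are purple at (242,175) and (280,168) and red at (207,212). Only the point in the block's left pocket is white and standing in a pocket, so I'll confirm it in an enlarged crop.

Run:
```python
from h import *
import pickle
D=pickle.load(open('D.pkl','rb'))
t=D['top']['frame'][180:280,190:470,::-1];s=D['scene']['frame'][140:320,230:430,::-1]
a=cv2.resize(t,None,fx=2.8,fy=2.8,interpolation=3)
cv2.imwrite('pics/crop_t.png',a)
cv2.imwrite('pics/crop_s.png',cv2.resize(s,None,fx=3.3,fy=3.3,interpolation=3))
c=D['top']
# block top corners z=48
for uv in [(240,201),(350,201),(350,243),(239,243)]: print(uv,ray(c,*uv,48).round(1))
print('stand',ray(c,421,240,6),'knob',ray(c,447,245,138))
```

```text
(240, 201) [585.  249.6  48. ]
(350, 201) [579.8   1.   48. ]
(350, 243) [485.3   3.7  48. ]
(239, 243) [490.3 251.5  48. ]
stand [ 490.68161082 -163.39884265    6.        ] knob [ 473.59191875 -187.90213372  138.        ]
```

View pics/crop_t.png

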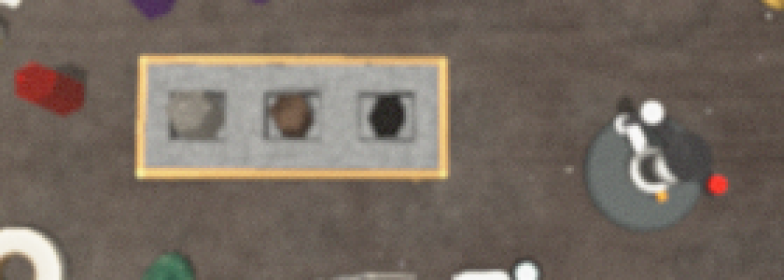

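View pics/crop_s.png

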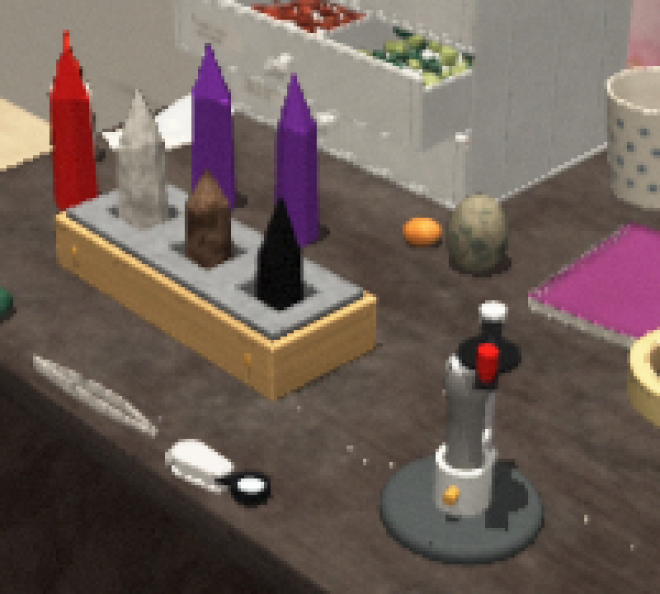

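The crops confirm it: the translucent white point stands in the left pocket, top-crop (196,115), between the red and purple lookalikes, which stand outside the block. The knob is at crop (718,184), the pin cap at (652,111), and the lens ring at (650,172). Next I'll triangulate them.

Run:
```python
from h import *
import pickle
from scipy.optimize import least_squares as LS
D=pickle.load(open('D.pkl','rb'));T,S=D['top'],D['scene']
def blob(c,fn,box):
    u0,v0,u1,v1=box;im=c['frame'].astype(int)[v0:v1,u0:u1];m=fn(im[...,0],im[...,1],im[...,2]);v,u=np.nonzero(m);return np.array([u.mean()+u0,v.mean()+v0]),len(u)
red=lambda r,g,b:(r>130)&(g<80)&(b<80)
wh=lambda r,g,b:(r>170)&(g>170)&(b>170)
kt=blob(T,red,(438,235,456,255));ks=blob(S,red,(368,235,390,260));ct=blob(T,wh,(418,213,428,224));cs=blob(S,wh,(373,230,388,240))
print(kt,ks,ct,cs)
def tri(ut,us): 
    r=LS(lambda X:np.r_[proj(T,X)-ut,proj(S,X)-us],[500,-170,120]);return r.x.round(1),r.fun.round(2)
print('knob',tri(kt[0],ks[0]));print('cap',tri(ct[0],cs[0]))
bt=np.array([419.3,241.4]);bs=np.array([230+462/3.3,140+500/3.3])
print('base top',ray(T,*bt,8),ray(S,*bs,12)); print('lens ring',ray(T,422.1,241.4,110))
# clear tip, block corners from scene
print('tip clear scene',ray(S,230+138/3.3,140+90/3.3,150),'top', ray(T,190+203/2.8,180+112/2.8,150))
for u,v in [(58,213),(275,337),(377,297)]: print('corner S',ray(S,230+u/3.3,140+v/3.3,48))
c,s=np.cos(-.021),np.sin(-.021);B=np.array([535.1,126.5]);print('clear',B+76*np.array([-s,c]))
```

```text
(array([445.84615385, 245.76923077]), 39) (array([377.28571429, 248.08163265]), 49) (array([422.5, 219.5]), 52) (array([379.03225806, 233.58064516]), 31)
knob (array([ 472.3, -186.8,  133.2]), array([ 0.02, -0.02, -0.03,  0.  ]))
cap (array([ 528. , -144.3,  121.7]), array([-0.01,  0.01,  0.02, -0.  ]))
base top [ 487.44355479 -158.8985279     8.        ] [ 487.19822392 -163.22637001   12.        ]
lens ring [ 483.06451732 -143.71697777  110.        ]
tip clear scene [536.24857705 198.42370352 150.        ] top [531.15855393 185.65782616 150.        ]
corner S [490.74101544 244.58932171  48.        ]
corner S [491.37277911   6.52286385  48.        ]
corner S [576.6738021   -4.74266865  48.        ]
clear [536.6958827  202.48324262]
```

Measured points:

| Item | Result | Check |
|---|---|---|
| Knob | (472,-187) | 70 mm from the pin, against 69 expected |
| Pin | (528,-144) | 44 mm from the torch axis, against 42 expected |
| Torch axis | about (487,-161) | cover angle comes out at about 0.26 rad, counter-clockwise, in range |
| Clear point | about (536.5,201) | |

I'll travel high towards the knob and turn the wrist on the way.

{"op": "jog_arm", "data": {"series": [[0.4, -1, 0.5, 0, 0, -0.23, 0], [0.4, -1, 0.5, 0, 0, -0.23, 0], [0.4, -1, 0.5, 0, 0, -0.23, 0], [0.4, -1, 0.5, 0, 0, -0.23, 0], [0.4, -1, 0.5, 0, 0, -0.23, 0]], "grip_force": 10}}

```text
clock: 0.52
eef_pos: [236.7, 395.2, 275.5]
eef_rot: [3.138, 0.0, 2.43]
wrist_force: [0.2, -0.5, -1.0]
finger_gap: 93.7
finger_force: 0.0
```

```bash
python3 -c "
from h import *
print(manip.finger_overhang,manip.read_state())"
```

```text
8.0 {'clock': 0.5167, 'joints': array([ 9.51845717e-01,  5.16356341e-02,  1.66776313e+00, -3.58343550e-04,
        1.41899757e+00,  9.31296839e-02]), 'qd': array([ 0.05412783,  0.06745588, -0.01530156,  0.00890255, -0.03485953,
        0.03091887]), 'effort': array([-1.67097710e+00, -4.08025110e+01, -3.53308761e+01, -1.38922274e-02,
        4.54909047e-01, -1.82891185e-01]), 'eef_pos': array([236.71130894, 395.23100693, 275.49662039]), 'eef_rot': array([3.13837724e+00, 5.56182988e-05, 2.42956589e+00]), 'wrist_force': array([ 0.16590301, -0.51821509, -0.97240826]), 'moment': array([-1.19225528e-05, -4.70873327e-02, -3.03299193e-02]), 'finger_force': 0.0, 'finger_gap': 93.67553650265484}
```

{"op": "jog_arm", "data": {"series": [[0.39, -0.97, 0, 0, 0, -0.23, 0], [0.39, -0.97, 0, 0, 0, -0.23, 0], [0.39, -0.97, 0, 0, 0, -0.23, 0], [0.39, -0.97, 0, 0, 0, -0.23, 0]]}}

```text
clock: 0.85
eef_pos: [283.8, 276.7, 273.1]
eef_rot: [-3.141, 0.001, 2.06]
wrist_force: [-1.7, -0.0, 0.5]
finger_gap: 93.9
finger_force: 0.0
```

{"op": "jog_arm", "data": {"series": [[0.39, -0.97, 0, 0, 0, -0.23, 0], [0.39, -0.97, 0, 0, 0, -0.23, 0], [0.39, -0.97, 0, 0, 0, -0.23, 0], [0.39, -0.97, 0, 0, 0, -0.23, 0]]}}

```text
clock: 1.18
eef_pos: [330.9, 159.8, 273.1]
eef_rot: [-3.141, 0.001, 1.697]
wrist_force: [0.1, 0.5, -0.3]
finger_gap: 93.9
finger_force: 0.0
```

{"op": "jog_arm", "data": {"series": [[0.39, -0.97, 0, 0, 0, -0.23, 0], [0.39, -0.97, 0, 0, 0, -0.23, 0], [0.39, -0.97, 0, 0, 0, -0.23, 0], [0.39, -0.97, 0, 0, 0, -0.23, 0]]}}

```text
clock: 1.52
eef_pos: [377.5, 43.4, 272.8]
eef_rot: [-3.141, 0.001, 1.337]
wrist_force: [-0.5, 1.0, 0.0]
finger_gap: 94.3
finger_force: 0.0
```

{"op": "jog_arm", "data": {"series": [[0.39, -0.97, 0, 0, 0, -0.23, 0], [0.39, -0.97, 0, 0, 0, -0.23, 0], [0.39, -0.97, 0, 0, 0, -0.23, 0], [0.39, -0.97, 0, 0, 0, -0.23, 0], [0.39, -0.97, 0, 0, 0, -0.23, 0], [0.39, -0.97, 0, 0, 0, -0.23, 0]]}}

```text
clock: 2.02
eef_pos: [422.7, -67.6, 272.9]
eef_rot: [-3.14, 0.0, 0.99]
wrist_force: [0.3, 1.3, 0.2]
finger_gap: 94.0
finger_force: 0.0
```

```bash
cat >> h.py <<'E'
from scipy.spatial.transform import Rotation as Ro
def wrist():
    s=manip.read_state();c=dict(manip.camera('wrist'));H=np.array(c['hand_eye'])
    W=np.eye(4);W[:3,:3]=Ro.from_euler('xyz',s['eef_rot']).as_matrix();W[:3,3]=s['eef_pos']
    M=np.linalg.inv(W@H);c['R']=M[:3,:3];c['t']=M[:3,3];return s,c
E
python3 - <<'E'
from h import *
s,c=wrist();save(c,'w1.png');print(s['eef_pos'],s['eef_rot'],s['finger_gap'])
for n,X in dict(knob=(472.3,-186.8,138),pin=(528,-144,123),lens=(487.3,-161,110)).items(): print(n,proj(c,X).round(1))
import pickle;pickle.dump(c,open('w1.pkl','wb'))
E
```

```text
[422.68056236 -67.59105539 272.8933135 ] [-3.14030701e+00  1.58813175e-04  9.89663559e-01] 94.02517499317126
knob [414.3 255.7]
pin [434.8 196.1]
lens [407.7 223.2]
```

View pics/w1.png

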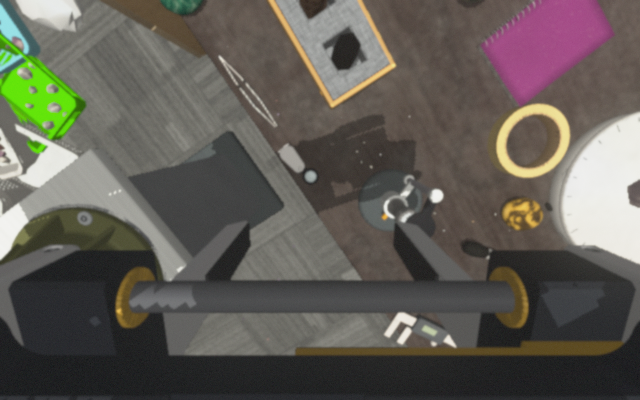

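The wrist view puts the pin cap at (436,196), against (435,196) predicted. The stand disc is around (391,200), and the knob is hidden by the right finger. I'll check the stand axis from the disc edges in the views, then move on.

Run:
```python
from h import *
import pickle
w=pickle.load(open('w1.pkl','rb'));D=pickle.load(open('D.pkl','rb'))
for z in(0,8,12): print('w',z,ray(w,391,200,z).round(1),'proj',proj(w,(487.3,-161,z)).round(1))
wh=ray(w,436,196,124);print('pin w',wh, ray(D['top'],422.5,219.5,124))
# radius check of disc: horizontal extents in wrist 359..424
print(ray(w,359,200,8),ray(w,424,200,8))
for n,c,box in(('w',w,(350,150,450,250)),('s',D['scene'],(335,255,405,315)),('t',D['top'],(390,210,450,270))):
    u0,v0,u1,v1=box;cv2.imwrite(f'pics/{n}_c.png',cv2.resize(c['frame'][v0:v1,u0:u1,::-1],(395,395),interpolation=3))
a=[cv2.imread(f'pics/{n}_c.png') for n in 'wt'];cv2.imwrite('pics/wt.png',np.hstack(a))
```

```text
w 0 [ 492.9 -161.8    0. ] proj [387.6 201.5]
w 8 [ 492.4 -159.2    8. ] proj [388.8 202.7]
w 12 [ 492.1 -157.8   12. ] proj [389.4 203.3]
pin w [ 528.986588  -144.1707722  124.       ] [ 527.81110119 -143.80192354  124.        ]
[ 450.83373327 -131.95144672    8.        ] [ 535.17453664 -187.20209292    8.        ]
```

View pics/wt.png

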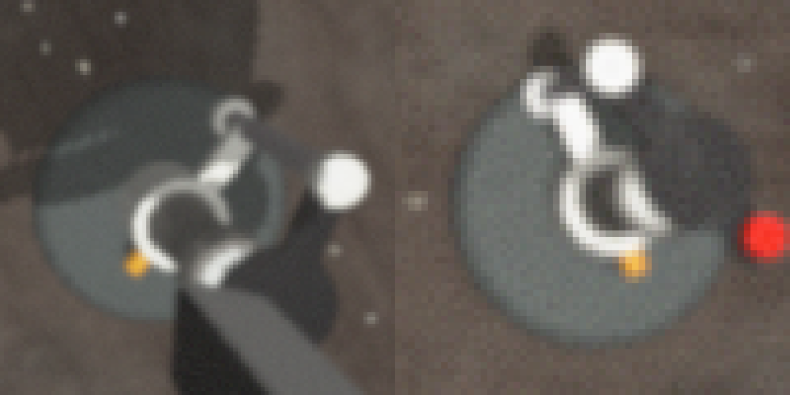

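{"op": "jog_arm", "data": {"series": [[0.415, -0.995, 0, 0, 0, -0.212, 0.55], [0.415, -0.995, 0, 0, 0, -0.212, 0.55], [0.415, -0.995, 0, 0, 0, -0.212, 0.55], [0.415, -0.995, 0, 0, 0, -0.212, 0.55], [0.415, -0.995, 0, 0, 0, -0.212, 0.55], [0.415, -0.995, 0, 0, 0, -0.212, 0.55], [0.415, -0.995, 0, 0, 0, -0.212, 0.55]]}}

```text
clock: 2.65
eef_pos: [472.4, -186.2, 273.8]
eef_rot: [3.141, -0.0, 0.658]
wrist_force: [-0.0, 0.5, -0.3]
finger_gap: 50.5
finger_force: 0.0
```

{"op": "jog_arm", "data": {"series": [[0, 0, -0.3, 0, 0, 0, 0.55], [0, 0, -0.6, 0, 0, 0, 0.55], [0, 0, -0.8, 0, 0, 0, 0.55], [0, 0, -0.8, 0, 0, 0, 0.55], [0, 0, -0.8, 0, 0, 0, 0.55]]}}

```text
clock: 3.07
eef_pos: [472.4, -186.8, 178.0]
eef_rot: [-3.141, 0.0, 0.656]
wrist_force: [-0.8, -0.2, 0.5]
finger_gap: 42.4
finger_force: 0.0
```

Run:
```python
from h import *
s,c=wrist();save(c,'w2.png');print(s['eef_pos'],s['eef_rot'],s['finger_gap'],s['wrist_force'])
print(proj(c,(472.3,-186.8,138)),proj(c,s['eef_pos']))
im=c['frame'].astype(int);m=(im[...,0]>130)&(im[...,1]<70)&(im[...,2]<70);v,u=np.nonzero(m);print(len(u),u.mean(),v.mean(),ray(c,u.mean(),v.mean(),136))
```

```text
[ 472.39312779 -186.82582661  178.03555566] [-3.14100248e+00  1.89531873e-04  6.56332003e-01] 42.37144347792108 [-0.79261456 -0.15207818  0.53078523]
[320.5021273  220.34809078] [320.33321107 239.40954158]
159 321.29559748427675 217.9748427672956 [ 473.68725405 -186.49366353  136.        ]
```

View pics/w2.png

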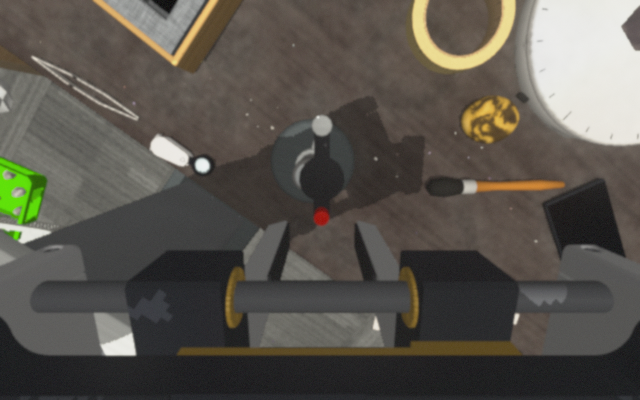

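The knob, at (321,218), sits exactly between the fingers, with the cover and pin in line above it. I'll descend and pinch.

{"op": "jog_arm", "data": {"series": [[0.005, 0, -0.2, 0, 0, 0, 0.55], [0.005, 0, -0.4, 0, 0, 0, 0.55], [0.005, 0, -0.4, 0, 0, 0, 0.7], [0.005, 0, -0.4, 0, 0, 0, 1], [0.005, 0, -0.4, 0, 0, 0, 1], [0.005, 0, -0.4, 0, 0, 0, 1], [0.005, 0, -0.4, 0, 0, 0, 1], [0.005, 0, -0.4, 0, 0, 0, 1]], "grip_force": 8}}

```text
clock: 3.78
eef_pos: [473.5, -188.1, 130.6]
eef_rot: [3.14, -0.001, 0.654]
wrist_force: [-1.2, -1.2, 4.5]
finger_gap: 11.6
finger_force: 8.0
```

Run:
```python
from h import *
P=np.array([528.2,-144.0]);s=manip.read_state();k=s['eef_pos'][:2];v=k-P;print(np.hypot(*v),np.degrees(np.arctan2(v[1],v[0])),s['finger_gap'])
for a in range(0,100,8):
    R=Ro.from_euler('z',a,degrees=True).as_matrix()[:2,:2];d=R@v-v;print(a,(d/120).round(3),round(a/90,3))
```

```text
70.25219200250298 -141.07958999642136 11.57285949434982
0 [0. 0.] 0.0
8 [ 0.056 -0.06 ] 0.089
16 [ 0.119 -0.111] 0.178
24 [ 0.189 -0.153] 0.267
32 [ 0.264 -0.185] 0.356
40 [ 0.343 -0.207] 0.444
48 [ 0.424 -0.217] 0.533
56 [ 0.506 -0.215] 0.622
64 [ 0.586 -0.203] 0.711
72 [ 0.665 -0.179] 0.8
80 [ 0.739 -0.145] 0.889
88 [ 0.807 -0.1  ] 0.978
96 [ 0.869 -0.047] 1.067
```

Knob gripped at an 11.6 mm gap. Now the swing along the arc, turning with the knob.

{"op": "jog_arm", "data": {"series": [[0.027, -0.031, 0, 0, 0, 0.044, 1], [0.056, -0.06, 0, 0, 0, 0.089, 1], [0.087, -0.087, 0, 0, 0, 0.133, 1], [0.119, -0.111, 0, 0, 0, 0.178, 1], [0.153, -0.133, 0, 0, 0, 0.222, 1], [0.189, -0.153, 0, 0, 0, 0.267, 1], [0.226, -0.17, 0, 0, 0, 0.311, 1], [0.264, -0.185, 0, 0, 0, 0.356, 1]]}}

```text
clock: 4.45
eef_pos: [505.5, -210.4, 130.6]
eef_rot: [3.14, -0.0, 1.217]
wrist_force: [-0.2, 1.9, 5.8]
finger_gap: 11.7
finger_force: 8.0
```

Run:
```python
from h import *
P=np.array([528.2,-144.0]);s=manip.read_state();k=s['eef_pos'][:2];v=k-P;print(np.hypot(*v),np.degrees(np.arctan2(v[1],v[0])),s['finger_gap'],s['wrist_force'])
```

```text
70.18803348328571 -108.87584679160706 11.727494437049753 [-0.21417181  1.91905085  5.83367701]
```

{"op": "jog_arm", "data": {"series": [[0.039, -0.012, 0, 0, 0, 0.044, 1], [0.079, -0.022, 0, 0, 0, 0.089, 1], [0.12, -0.028, 0, 0, 0, 0.133, 1], [0.16, -0.032, 0, 0, 0, 0.178, 1], [0.201, -0.032, 0, 0, 0, 0.222, 1], [0.242, -0.03, 0, 0, 0, 0.267, 1], [0.282, -0.025, 0, 0, 0, 0.311, 1], [0.322, -0.018, 0, 0, 0, 0.356, 1]]}}

```text
clock: 5.12
eef_pos: [544.0, -212.2, 130.5]
eef_rot: [3.14, 0.0, 1.776]
wrist_force: [-1.4, 3.2, 5.4]
finger_gap: 11.2
finger_force: 8.0
```

{"op": "jog_arm", "data": {"series": [[0.04, 0.011, 0, 0, 0, 0.044, 1], [0.079, 0.024, 0, 0, 0, 0.089, 1], [0.108, 0.036, 0, 0, 0, 0.122, 1], [0.134, 0.048, 0, 0, 0, 0.155, 1], [0.134, 0.048, 0, 0, 0, 0.155, 1], [0.134, 0.048, 0, 0, 0, 0.155, 1]]}}

```text
clock: 5.62
eef_pos: [560.0, -206.2, 130.6]
eef_rot: [3.14, 0.001, 2.017]
wrist_force: [-1.1, 3.0, 7.0]
finger_gap: 11.7
finger_force: 8.0
```

Run:
```python
from h import *
P=np.array([528.2,-144.0]);s=manip.read_state();k=s['eef_pos'][:2];v=k-P;print(np.hypot(*v),np.degrees(np.arctan2(v[1],v[0])),s['finger_gap'],s['wrist_force'])
```

```text
69.88913584516871 -62.95954999084857 11.712300355848914 [-1.13428052  2.95560916  6.99057687]
```

{"op": "jog_arm", "data": {"series": [[0, 0, 0, 0, 0, 0, 0.6], [0, 0, 0, 0, 0, 0, 0.6], [0, 0, 0, 0, 0, 0, 0.6], [0, 0, 0, 0, 0, 0, 0.6], [0, 0, 0.3, 0, 0, 0, 0.6], [0, 0, 0.6, 0, 0, 0, 0.6], [0, 0, 1, 0, 0, 0, 0.6], [0, 0, 1, 0, 0, 0, 0.6]]}}

```text
clock: 6.28
eef_pos: [560.9, -207.2, 256.8]
eef_rot: [3.135, 0.007, 2.016]
wrist_force: [0.5, 0.7, 0.9]
finger_gap: 37.8
finger_force: 0.0
```

{"op": "jog_arm", "data": {"series": [[-0.05, 0.85, 0.17, 0, 0, -0.15, 0], [-0.05, 0.85, 0.17, 0, 0, -0.15, 0], [-0.05, 0.85, 0.17, 0, 0, -0.15, 0], [-0.05, 0.85, 0.17, 0, 0, -0.15, 0]]}}

```text
clock: 6.62
eef_pos: [553.6, -101.1, 271.3]
eef_rot: [3.14, 0.0, 1.783]
wrist_force: [-0.2, 0.1, 0.6]
finger_gap: 61.0
finger_force: 0.0
```

{"op": "jog_arm", "data": {"series": [[-0.05, 0.85, 0, 0, 0, -0.147, 0], [-0.05, 0.85, 0, 0, 0, -0.147, 0], [-0.05, 0.85, 0, 0, 0, -0.147, 0], [-0.05, 0.85, 0, 0, 0, -0.147, 0]]}}

```text
clock: 6.95
eef_pos: [547.2, 0.6, 269.8]
eef_rot: [3.142, -0.001, 1.552]
wrist_force: [0.5, 0.3, 1.0]
finger_gap: 87.4
finger_force: 0.0
```

{"op": "jog_arm", "data": {"series": [[-0.05, 0.85, 0, 0, 0, 0, 0], [-0.05, 0.85, 0, 0, 0, 0, 0], [-0.05, 0.85, 0, 0, 0, 0, 0], [-0.05, 0.85, 0, 0, 0, 0, 0], [-0.05, 0.85, 0, 0, 0, 0, 0]]}}

```text
clock: 7.37
eef_pos: [541.6, 99.3, 269.5]
eef_rot: [-3.141, 0.0, 1.551]
wrist_force: [0.1, 0.2, -0.1]
finger_gap: 94.3
finger_force: 0.0
```

Run:
```python
from h import *
import pickle
s,c=wrist();t=manip.camera('top');q=manip.camera('scene');save(c,'w3.png')
pickle.dump([s,c,t,q],open('w3.pkl','wb'));print(s['eef_pos'],s['eef_rot'],s['finger_gap'])
a=cv2.resize(c['frame'],(400,250));b=cv2.resize(t['frame'][200:270,380:492],(400,250),interpolation=3)
d=cv2.resize(q['frame'][220:320,310:430],(480,400),interpolation=3);e=cv2.resize(c['frame'][100:300,240:400],(320,400),interpolation=3)
cv2.imwrite('pics/m3.png',np.vstack([np.hstack([a,b]),np.hstack([d[:340],e[:340]])])[...,::-1])
for n,X in dict(tip=(536.5,202,150),foot48=(536.5,202,48),sh=(536.5,202,103)).items(): print(n,proj(c,X).round(1))
```

```text
[541.6062938   99.29278855 269.53197611] [-3.14131331e+00  3.41160598e-04  1.55146922e+00] 94.27074942083327
tip [312.8  91.1]
foot48 [315.1 101.4]
sh [314.   96.6]
```

View pics/m3.png

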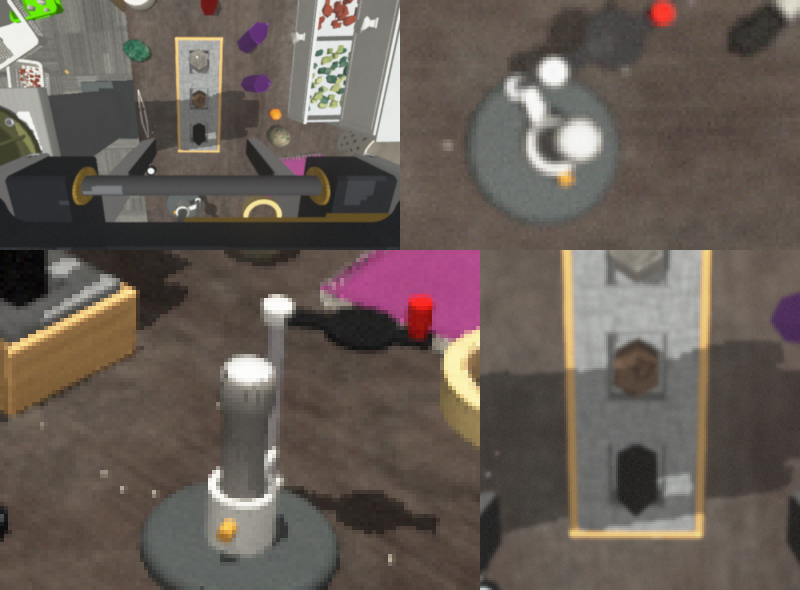

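Cover is fully off; the lens is bare at top ≈(429,239) and scene ≈(372,250). Clear point is at wrist ≈(318,97) and still in its pocket. I'll compute the lens position and the pocket position from the block edges.

Run:
```python
from h import *
import pickle
from scipy.optimize import least_squares as LS
s,c,T,S=pickle.load(open('w3.pkl','rb'))
def blob(c,fn,box):
    u0,v0,u1,v1=box;im=c['frame'].astype(int)[v0:v1,u0:u1];m=fn(*np.moveaxis(im,2,0)).astype(np.uint8)
    n,l,st,ce=cv2.connectedComponentsWithStats(m);i=1+st[1:,4].argmax();return ce[i]+[u0,v0],st[i]
wh=lambda r,g,b:(r>185)&(g>185)&(b>185)
lt=blob(T,wh,(424,232,438,248));ls=blob(S,wh,(363,244,381,255));print(lt,ls)
r=LS(lambda X:np.r_[proj(T,X)-lt[0],proj(S,X)-ls[0]],[488,-161,110]);print('lens',r.x,r.fun,ray(T,*lt[0],110),ray(S,*ls[0],110))
red=lambda r,g,b:(r>130)&(g<80)&(b<80)
kt=blob(T,red,(445,195,460,210))[0];ks=blob(S,red,(405,285,425,310) if 0 else (405,230,425,250))[0]
k=LS(lambda X:np.r_[proj(T,X)-kt,proj(S,X)-ks],[560,-206,130]).x;print('knob',k)
# block frame by orange colour, in wrist & top
org=lambda r,g,b:(r>170)&(g>110)&(b<120)&(r-b>70)
for n,cc,box in(('w',c,(270,50,360,250)),('t',T,(230,190,360,250))):
    u0,v0,u1,v1=box;m=org(*np.moveaxis(cc['frame'].astype(int)[v0:v1,u0:u1],2,0))
    v,u=np.nonzero(m);q=cv2.minAreaRect(np.c_[u+u0,v+v0].astype(np.float32));pts=[ray(cc,*p,48)[:2] for p in cv2.boxPoints(q)]
    P=np.array(pts);print(n,P.round(1).tolist(),'centre',P.mean(0).round(1))
```

```text
(array([429.88043478, 238.83695652]), array([ 1,  2, 11, 11, 92], dtype=int32)) (array([371.83870968, 249.67741935]), array([ 4,  3, 11,  7, 62], dtype=int32))
lens [ 488.37232435 -160.56515817  109.74961988] [ 0.1157177  -0.13154434 -0.15734505  0.02718614] [ 488.09046738 -160.25166411  110.        ] [ 488.36634285 -160.95240657  110.        ]
knob [ 559.63962606 -206.09311542  131.83585984]
w [[493.7, 253.4], [589.0, 251.7], [591.2, 5.6], [481.1, 7.6]] centre [538.8 129.6]
t [[587.3, 254.1], [582.1, 3.2], [485.4, 5.9], [490.3, 253.8]] centre [536.3 129.2]
```

{"op": "jog_arm", "data": {"series": [[-0.04, 0.865, 0, 0, 0, 0, 0], [-0.04, 0.865, 0, 0, 0, 0, 0], [-0.04, 0.865, 0, 0, 0, 0, 0], [-0.04, 0.865, 0, 0, 0, 0, 0], [-0.04, 0.865, 0, 0, 0, 0, 0], [-0.04, 0.865, 0, 0, 0, 0, 0]]}}

```text
clock: 8.02
eef_pos: [537.0, 201.9, 269.8]
eef_rot: [-3.142, 0.0, 1.549]
wrist_force: [-0.3, 0.8, -0.1]
finger_gap: 93.8
finger_force: 0.0
```

Run:
```python
from h import *
s,c=wrist();print(s['eef_pos'],s['eef_rot'],s['finger_gap'])
im=c['frame'].copy()
for X in [(537,203,150),(537,203,48)]:
    p=proj(c,X);print(p)
# project pocket rectangle outline at z=48
ct=np.array([537,203]);e=-.021;R=np.array([[np.cos(e),-np.sin(e)],[np.sin(e),np.cos(e)]])
u0,v0=230,110
a=cv2.resize(im[v0:v0+140,u0:u0+186],(792,596),interpolation=3)
k=792/186
pts=np.array([(proj(c,[*(ct+R@np.array(d)),48])-[u0,v0]+.5)*k for d in [(-19.25,-22.25),(19.25,-22.25),(19.25,22.25),(-19.25,22.25)]],int)
cv2.polylines(a,[pts],True,(255,0,0),1)
for z,col in((150,(255,0,255)),(103,(0,255,0))):
    p=((proj(c,[537,203,z])-[u0,v0]+.5)*k).astype(int);cv2.drawMarker(a,tuple(int(x) for x in p),col,0,16,1)
cv2.imwrite('pics/m4.png',a[...,::-1])
```

```text
[537.00651731 201.85405977 269.78073474] [-3.14152722e+00  3.45157039e-04  1.54856403e+00] 93.76730545508788
[320.23904456 195.04741074]
[320.48744168 178.88995619]
```

View pics/m4.png

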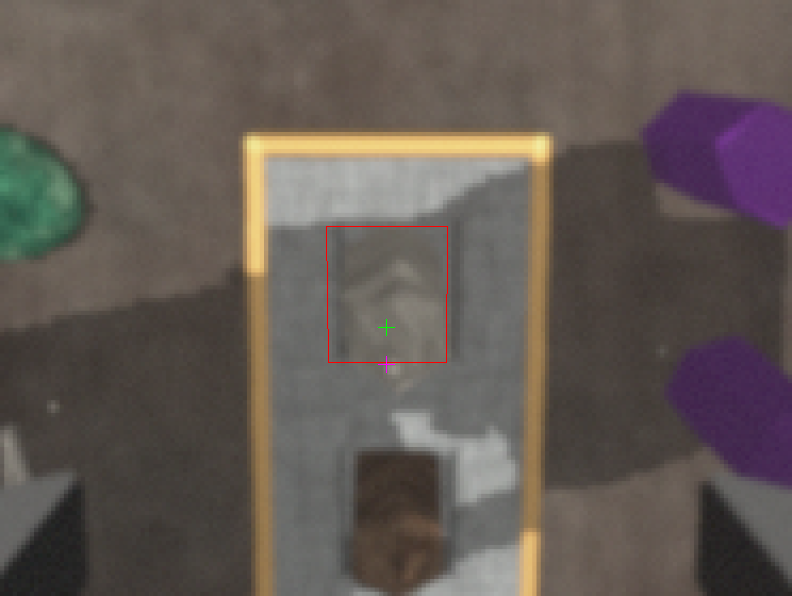

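The projected pocket (red) sits about 10 px left of the real one at x 338–456, so the true pocket is about 3 mm further in +x; y agrees. A purple lookalike stands to the right, so I'll check finger clearance before descending.

Run:
```python
from h import *
import pickle
D=pickle.load(open('D.pkl','rb'));T,S=D['top'],D['scene']
for u,v in[(213,205),(300,242),(72,205)]: print('base S',ray(S,230+u/3.3,140+v/3.3,0).round(1))
im=T['frame'].astype(int);m=((im[...,2]>im[...,1]+40)&(im[...,0]<120)).astype(np.uint8)
n,l,st,ce=cv2.connectedComponentsWithStats(m)
for i in range(1,n):
    if st[i,4]>40 and 150<ce[i][1]<200:
        u,v,w,h=st[i,:4];print(st[i],[ray(T,u+w/2,y,z).round(0) for y,z in((v+h,0),(v+h,90),(v,140))])
```

```text
base S [641.4 241.8   0. ]
base S [650.3 148.4   0. ]
base S [558.1 321.5   0. ]
[272 159  14  21 159] [array([640., 165.,   0.]), array([624., 157.,  90.]), array([659., 152., 140.])]
[231 166  16  15 148] [array([640., 261.,   0.]), array([623., 244.,  90.]), array([646., 236., 140.])]
```

Both purple points are at x ≥ 620, clear of the finger's outer edge at about 600. Descending and gripping.

{"op": "jog_arm", "data": {"series": [[0.022, 0.005, 0, 0, 0, 0, 0], [0.022, 0.005, -0.3, 0, 0, 0, 0], [0.022, 0.005, -0.6, 0, 0, 0, 0], [0.022, 0.005, -0.85, 0, 0, 0, 0], [0.022, 0.005, -1, 0, 0, 0, 0], [0.022, 0.005, -1, 0, 0, 0, 0]]}}

```text
clock: 8.57
eef_pos: [538.0, 202.4, 145.9]
eef_rot: [-3.136, 0.002, 1.548]
wrist_force: [-0.5, 0.3, -0.3]
finger_gap: 94.2
finger_force: 0.0
```

{"op": "jog_arm", "data": {"series": [[0, 0, -0.15, 0, 0, 0, 0], [0, 0, -0.3, 0, 0, 0, 0], [0, 0, -0.45, 0, 0, 0, 0], [0, 0, -0.57, 0, 0, 0, 0], [0, 0, -0.65, 0, 0, 0, 0], [0, 0, -0.65, 0, 0, 0, 0], [0, 0, -0.65, 0, 0, 0, 0.3], [0, 0, -0.65, 0, 0, 0, 0.5]], "grip_force": 6}}

```text
clock: 9.23
eef_pos: [540.1, 203.9, 73.3]
eef_rot: [3.14, -0.001, 1.549]
wrist_force: [-0.1, 0.1, 0.9]
finger_gap: 84.4
finger_force: 0.0
```

{"op": "jog_arm", "data": {"series": [[0, 0, 0, 0, 0, 0, 0.55], [0, 0, 0, 0, 0, 0, 0.6], [0, 0, 0, 0, 0, 0, 0.65], [0, 0, 0, 0, 0, 0, 0.7], [0, 0, 0, 0, 0, 0, 0.8], [0, 0, 0, 0, 0, 0, 0.8], [0, 0, 0, 0, 0, 0, 0.8], [0, 0, 0, 0, 0, 0, 0.8]]}}

```text
clock: 9.9
eef_pos: [539.2, 203.9, 71.8]
eef_rot: [-3.141, 0.0, 1.55]
wrist_force: [-2.2, -0.2, -1.1]
finger_gap: 30.9
finger_force: 6.0
```

The gap is 30.9 mm, which matches the shaft width at 73 mm up. I'll firm the grip and start the lift slowly.

{"op": "jog_arm", "data": {"series": [[0, 0, 0, 0, 0, 0, 0.9], [0, 0, 0, 0, 0, 0, 0.9], [0, 0, 0, 0, 0, 0, 0.9], [0, 0, 0, 0, 0, 0, 0.9]], "grip_force": 30}}

```text
clock: 10.23
eef_pos: [539.3, 203.9, 71.8]
eef_rot: [-3.142, -0.0, 1.55]
wrist_force: [0.1, 1.0, 0.1]
finger_gap: 30.2
finger_force: 29.0
```

{"op": "jog_arm", "data": {"series": [[0, 0, 0.02, 0, 0, 0, 0.9], [0, 0, 0.05, 0, 0, 0, 0.9], [0, 0, 0.09, 0, 0, 0, 0.9], [0, 0, 0.13, 0, 0, 0, 0.9], [0, 0, 0.17, 0, 0, 0, 0.9], [0, 0, 0.21, 0, 0, 0, 0.9], [0, 0, 0.25, 0, 0, 0, 0.9], [0, 0, 0.25, 0, 0, 0, 0.9]]}}

```text
clock: 10.9
eef_pos: [539.7, 204.0, 103.1]
eef_rot: [3.14, -0.001, 1.55]
wrist_force: [0.5, 0.4, -3.9]
finger_gap: 30.7
finger_force: 29.0
```

{"op": "jog_arm", "data": {"series": [[0, 0, 0.05, 0, 0, 0, 0.9], [0, 0, 0.12, 0, 0, 0, 0.9], [0, 0, 0.25, 0, 0, 0, 0.9], [0, 0, 0.4, 0, 0, 0, 0.9], [0, 0, 0.55, 0, 0, 0, 0.9], [0, 0, 0.7, 0, 0, 0, 0.9], [0, 0, 0.85, 0, 0, 0, 0.9], [0, 0, 0.98, 0, 0, 0, 0.9]]}}

```text
clock: 11.57
eef_pos: [539.3, 203.9, 221.4]
eef_rot: [3.141, -0.0, 1.55]
wrist_force: [0.2, 0.2, -3.1]
finger_gap: 30.0
finger_force: 29.0
```

{"op": "jog_arm", "data": {"series": [[0, 0, 0.03, 0, 0, 0, 0.9], [0, 0, 0.05, 0, 0, 0, 0.9], [0, 0, 0.05, 0, 0, 0, 0.9], [0, 0, 0.05, 0, 0, 0, 0.9]]}}

```text
clock: 11.9
eef_pos: [539.0, 203.7, 224.5]
eef_rot: [-3.14, 0.0, 1.55]
wrist_force: [0.3, 0.2, -3.8]
finger_gap: 30.3
finger_force: 29.0
```

Run:
```python
from h import *
s=manip.read_state();print(s['eef_pos'],s['eef_rot'],s['finger_gap'],s['finger_force'],s['moment'])
c=manip.camera('scene');cv2.imwrite('pics/s5.png',cv2.resize(c['frame'][60:260,200:420,::-1],(660,600),interpolation=3))
```

```text
[538.99285817 203.74510781 224.47993051] [-3.14022502e+00  4.56688773e-04  1.54971950e+00] 30.31502153696075 29.028588000219315 [-0.07747169  0.08329196 -0.04049285]
```

View pics/s5.png

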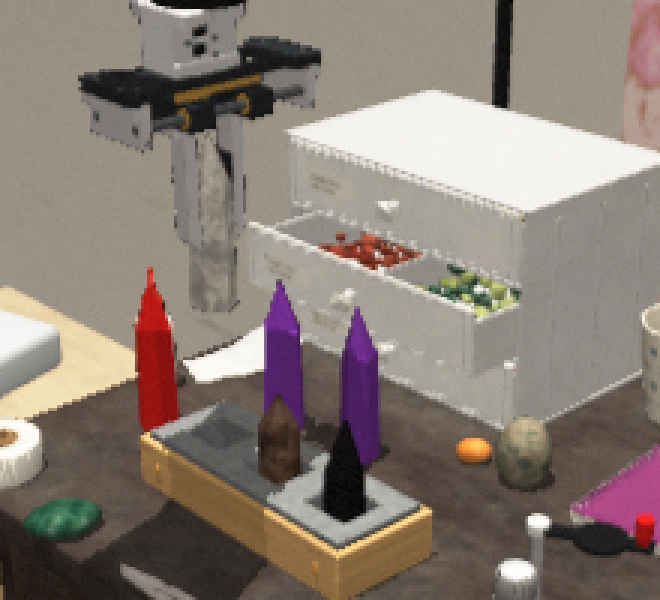

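The crystal hangs upright with its foot at z ≈ 163. The pocket is empty and smoky and obsidian still stand. Carrying it over now.

{"op": "jog_arm", "data": {"series": [[-0.007, -0.05, 0, 0, 0, 0, 0.9], [-0.021, -0.15, 0, 0, 0, 0, 0.9], [-0.042, -0.3, 0, 0, 0, 0, 0.9], [-0.064, -0.45, 0, 0, 0, 0, 0.9], [-0.085, -0.6, 0, 0, 0, 0, 0.9], [-0.106, -0.75, 0, 0, 0, 0, 0.9], [-0.127, -0.9, 0, 0, 0, 0, 0.9], [-0.141, -1, 0, 0, 0, 0, 0.9]]}}

```text
clock: 12.62
eef_pos: [521.8, 81.6, 225.3]
eef_rot: [-3.141, 0.0, 1.549]
wrist_force: [-0.2, 0.3, -4.0]
finger_gap: 30.3
finger_force: 29.0
```

{"op": "jog_arm", "data": {"series": [[-0.018, -0.13, 0, 0, 0, 0, 0.9], [-0.035, -0.25, 0, 0, 0, 0, 0.9], [-0.053, -0.38, 0, 0, 0, 0, 0.9], [-0.07, -0.5, 0, 0, 0, 0, 0.9], [-0.088, -0.63, 0, 0, 0, 0, 0.9], [-0.106, -0.75, 0, 0, 0, 0, 0.9], [-0.123, -0.88, 0, 0, 0, 0, 0.9], [-0.141, -1, 0, 0, 0, 0, 0.9]]}}

```text
clock: 13.28
eef_pos: [505.0, -37.4, 225.3]
eef_rot: [-3.141, 0.0, 1.549]
wrist_force: [0.1, -0.7, -2.9]
finger_gap: 30.0
finger_force: 29.0
```

{"op": "jog_arm", "data": {"series": [[-0.018, -0.13, 0, 0, 0, 0, 0.9], [-0.035, -0.25, 0, 0, 0, 0, 0.9], [-0.053, -0.38, 0, 0, 0, 0, 0.9], [-0.07, -0.5, 0, 0, 0, 0, 0.9], [-0.088, -0.63, 0, 0, 0, 0, 0.9], [-0.106, -0.78, 0, 0, 0, 0, 0.9], [-0.127, -0.91, 0, 0, 0, 0, 0.9], [-0.139, -0.98, 0, 0, 0, 0, 0.9]]}}

```text
clock: 13.95
eef_pos: [488.1, -155.5, 225.3]
eef_rot: [-3.141, 0.0, 1.549]
wrist_force: [-0.2, 0.5, -3.0]
finger_gap: 30.1
finger_force: 29.0
```

{"op": "jog_arm", "data": {"series": [[0, -0.02, 0, 0, 0, 0, 0.9], [0, -0.04, 0, 0, 0, 0, 0.9], [0, -0.04, 0, 0, 0, 0, 0.9], [0, -0.04, 0, 0, 0, 0, 0.9], [0, -0.04, 0, 0, 0, 0, 0.9], [0, -0.04, 0, 0, 0, 0, 0.9]]}}

```text
clock: 14.45
eef_pos: [488.9, -158.1, 225.5]
eef_rot: [3.142, -0.0, 1.55]
wrist_force: [0.4, -0.1, -3.1]
finger_gap: 30.2
finger_force: 29.0
```

Run:
```python
from h import *
s=manip.read_state();print(s['eef_pos'],s['eef_rot'],s['finger_gap'],s['finger_force'])
c=manip.camera('scene');im=c['frame']
u0,v0,k=310,130,4.5
x,y=s['eef_pos'][:2]
print(s['eef_pos'][2]-61.8)
a=cv2.resize(im[v0:v0+133,u0:u0+120],None,fx=k,fy=k,interpolation=3)
# foot axis and lens predicted
for X,col in(((x,y,s['eef_pos'][2]-61.8),(255,0,0)),((488.3,-160.6,110),(0,0,255))):
    p=((proj(c,X)-[u0,v0]+.5)*k).astype(int);print(p,proj(c,X));cv2.drawMarker(a,tuple(int(q) for q in p),col,0,14,1)
cv2.imwrite('pics/s6.png',a[...,::-1])
```

```text
[ 488.89733357 -158.05921827  225.47722434] [ 3.14150335e+00 -1.09532991e-05  1.55043474e+00] 30.180707379231116 29.029009777586907
163.67722433625954
[282 429] [372.2093568  224.83399803]
[279 540] [371.67621746 249.61660825]
```

View pics/s6.png

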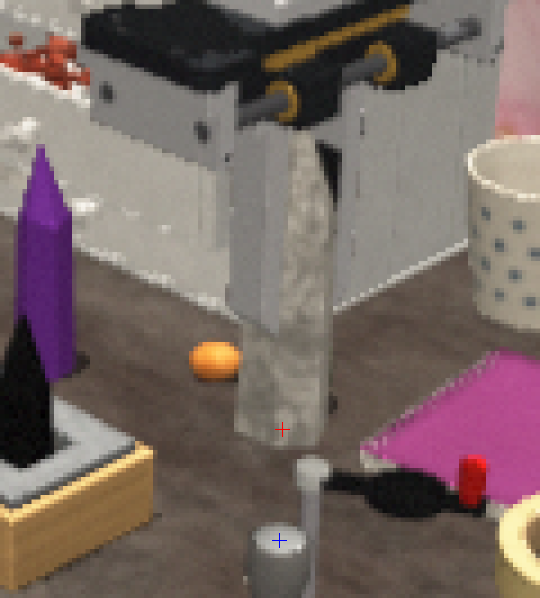

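The foot is centred at crop x ≈ 281, above the lens at 279, upright, with the pin and cover clear. Lowering about 36 mm.

{"op": "jog_arm", "data": {"series": [[0, -0.02, -0.04, 0, 0, 0, 0.9], [0, -0.02, -0.08, 0, 0, 0, 0.9], [0, -0.02, -0.13, 0, 0, 0, 0.9], [0, -0.02, -0.18, 0, 0, 0, 0.9], [0, -0.02, -0.23, 0, 0, 0, 0.9], [0, -0.02, -0.27, 0, 0, 0, 0.9], [0, -0.02, -0.29, 0, 0, 0, 0.9], [0, -0.02, -0.3, 0, 0, 0, 0.9]]}}

```text
clock: 15.17
eef_pos: [488.7, -160.9, 188.9]
eef_rot: [-3.141, -0.0, 1.55]
wrist_force: [-0.7, 0.1, -2.8]
finger_gap: 30.4
finger_force: 29.0
```

{"op": "jog_arm", "data": {"series": [[0, 0, 0, 0, 0, 0, 0.9], [0, 0, 0, 0, 0, 0, 0.9], [0, 0, 0, 0, 0, 0, 0.9], [0, 0, 0, 0, 0, 0, 0.9], [0, 0, 0, 0, 0, 0, 0.9], [0, 0, 0, 0, 0, 0, 0.9], [0, 0, 0, 0, 0, 0, 0.9], [0, 0, 0, 0, 0, 0, 0.9]]}}

```text
clock: 15.83
eef_pos: [488.8, -160.9, 189.5]
eef_rot: [3.142, 0.0, 1.55]
wrist_force: [0.4, -0.7, -4.1]
finger_gap: 30.3
finger_force: 29.0
```

Run:
```python
from h import *
s=manip.read_state();print(s['eef_pos'],s['eef_rot'],s['finger_gap'],s['wrist_force'])
a=manip.camera('scene')['frame'][150:310,310:430];b=manip.camera('top')['frame'][180:300,380:500]
cv2.imwrite('pics/m7.png',np.hstack([cv2.resize(a,(400,533),interpolation=3),cv2.resize(b,(400,533),interpolation=3)])[...,::-1])
```

```text
[ 488.77989595 -160.94523568  189.46592086] [3.14154039e+00 1.05276133e-05 1.54973160e+00] 30.293604122634118 [ 0.43861826 -0.65228645 -4.10969219]
```

View pics/m7.png

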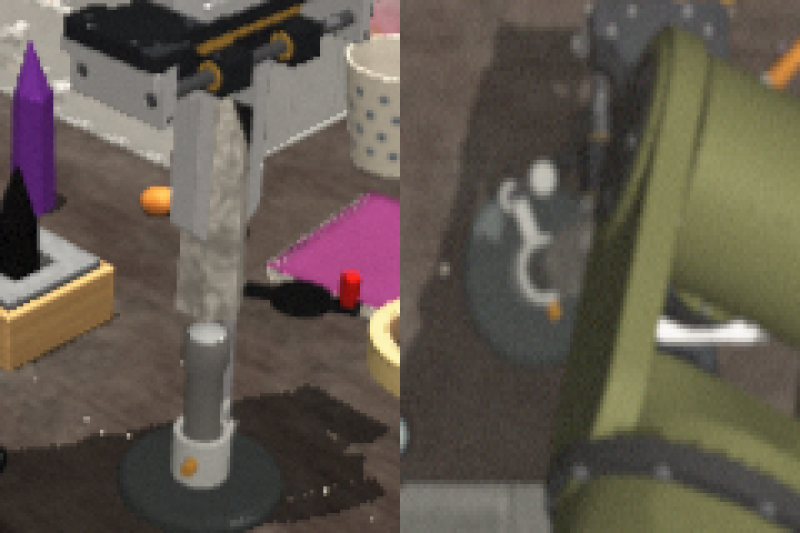

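The crystal stands upright about 17 mm above the glass, centred at crop x ≈ 208 against the lens at 207. The cover is aside and wrist force shows only the crystal's weight. Handing in.

```bash
python3 -c "
from cell import manip
print(manip.sign_off())"
```

```text
the job is handed in; nothing more can be done
None
```

I swung the cover off the lens (about 1.6 rad by my estimate) and handed the job in with the clear point held upright, still and centred about 17 mm above the torch glass; the other two points were still in their pockets when last seen, and no verdict came back.

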